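# Unclip the battery box cover

### The arm

A 6-joint arm with a two-finger parallel gripper is mounted at the origin on a cart in front of the work surface, level with it; the furniture and walls round the work are solid. World frame = base frame: x ahead of the robot, y to its left, z up, the work surface at z = 0. Lengths are in m, angles in rad, forces in N, time in s.
With the tool pointing down it reaches from about 0.35 to 0.975 m from the base axis. Payload 4.9 kg.
Tool frame: the origin (TCP) lies at the very end of the fingers, on their centre line; the grasp point (between the pads) lies 19 mm behind it (ctrl.grasp_offset is the distance from the TCP to the grasp point, in m); z points along the fingers, y is the line along which they close (so a half turn about z gives the same grasp; the last joint's range is limited). The gripper opens to 85 mm and grips with 20 to 120 N. Pads are 22 mm wide; open, the fingers measure 114 mm over their backs; the gripper's body (76 mm by 85 mm) begins 54 mm behind the grasp point. The pads swing forward as they close: fully open they stand 13 mm farther back than shut.
Start: joints at [1.199, 0.053, 1.613, -0, 1.476, -0.119], TCP at [0.156, 0.605, 0.231] pointing down, gripper open.
Joint ranges: [-3.01, 3.01], [-1.01, 2.22], [0.06, 2.58], [-1.02, 4.17], [0.09, 2.62], [-3.14, 3.14]. Speed limits (rad/s): [2.57, 2.57, 3.14, 3.14, 3.14, 3.14].

### API

Orientations are given as a rotation vector (axis times angle).
In Python, from station import ctrl, optics gives the robot as it stands.
- The arm moves only by the shell command python3 -m handwheel 'ROWS' [OPENING] [FORCE]. ROWS is JSON, a list of rows, each an object of numbers: "tx", "ty", "tz": the shift along the tool's x, y, z in mm; "roll": the turn about the tool's z in rad. A call has 1 to 12 rows; each row shifts and turns the commanded pose from where the row before left it, along the tool's axes as they then stand; what a row does not reach is not made up. A row lasts 1/12 s, in which the tool goes at most 41.7 mm and 7.16 degrees, less where a joint would pass 70% of its speed; a pose out of reach is approached as far as the arm can. A call with a gripper value outside its range is refused whole. OPENING is the finger opening in mm, from 0 to 85.4, set as the call begins (- or left out, the last holds). The fingers move at their own pace and stop on an object; FORCE is the grip in N (left out, the last holds). Time passes only in rows, so rows that do not move let the fingers close. It gives the time, the measured TCP pose, the force, the opening and the grip force at its end, in the units of the state.
- ctrl.get_obs(): the state, without advancing time (a new reading comes with each control period).
- optics.get_image(name): name is "side" or "top"; returns (picture, depth): 420x560x3 uint8, red, green, blue; 420x560 float32, m along the optical axis (not along the pixel's ray), 0 where there is no reading.
- optics.camera_params(name): a dict with "mtx" (3x3 intrinsics, pixels), "k1" (the pictures are not rectified: a ray, as slopes to the right and down, at radius r is drawn at 1 + k1 r^2 times it, then the intrinsics apply), "extrinsics" (4x4, takes a point from camera to world coordinates). Camera axes: x right, y down, z forward; pixel columns grow to the right and rows downward; lengths in m; the calibration is good to about 2 mm. A picture is of the moment at which its call begins. camera_params takes no time and is no camera call.
- ctrl.finish_job(): hands the job in; it is judged then, once.
The state is a dict: "t": time; "q": joint angles; "dq": joint speeds; "effort": joint torques, N m; "tool_pos": TCP position; "tool_rot": TCP orientation; "contact_force": force on the tool from outside, world axes, zero at the start; "wrist_torque": the same for the moment, N m; "opening": finger opening in m; "grip_force": force on a finger pad.
Only numpy, scipy, OpenCV 4.12 (cv2) and the standard library are available. Lean on these libraries where they do the work, as an engineer would, in place of code of your own. Each camera call takes 0.05 s, during which the arm holds its last target. There are 200 camera calls.

### The job

Open the battery box on the bench so that its cells can be changed: squeeze the two spring tabs on the sides of its cover together, lift the cover straight off, and set it down the right way up, flat in the low metal parts tray. Set it down rather than dropping it; the similar box with the screwed-down cover has no tabs and is not the one.

Things in the scene. Friction and masses are not known exactly. Their poses are not given: they have to be found in the camera images.
- battery_box: grey plastic box fixed to the bench, told from the other grey box by the two tabs standing out of its cover's long sides. Open box 110 (x) x 46 (y) mm, 44 mm high, with a 5 mm high screwed ear at each end (144 mm over both). Origin: centre of its underside on the bench, z up. Ledges inside its long walls hold the cover's barbs. A loft beam hangs 0.70 m above the bench's front
- cover: loose grey snap-fit cover of that box, 0.12 kg: cap 110 (x) x 46 (y) mm, at its own z = 15 to 43 mm, on the box's rim; ribs below reach 15 mm into the box with 1 mm play. Origin: centre of the ribs' underside, 29 mm above the bench when clipped on; axes as the box's. Lifts straight up only with both tabs pressed; clear after 16 mm. Can be carried by the squeezed tabs; stands level on its ribs
- tab_left_face (a point): centre of the outer face of the spring tab in the middle of the cover's +y side (cover x = 0, y = +32 mm, z = 30 mm; 59 mm above the bench when clipped on). The tab is 36 mm wide along x and 22 mm high (cover z = 19 to 41 mm); the two faces are 64 mm apart at rest, 48 mm fully pressed. Moves with the tab; axes as the cover's
- tab_right_face (a point): centre of the outer face of the spring tab in the middle of the cover's -y side (cover x = 0, y = -32 mm, z = 30 mm; 59 mm above the bench when clipped on). The tab is 36 mm wide along x and 22 mm high (cover z = 19 to 41 mm); the two faces are 64 mm apart at rest, 48 mm fully pressed. Moves with the tab; axes as the cover's
- tab_left (a joint): press of the +y tab in m: 0 at rest, grows as it is pushed straight inward (toward the cover's middle), 0.008 at its stop, with its face still 1 mm outside the cap. The barb (2.5 mm hook) is free from about 0.0035 on. Spring 3 N at first, 9 N at the stop; springs back when let go
- tab_right (a joint): the same for the -y tab
- parts_tray: loose low rectangular sheet-metal tray, 0.7 kg, empty, outside 165 (x) x 110 (y) mm, 3 mm walls and floor, rim 18 mm high. Origin: centre of its underside on the bench, z up; the inner floor is 3 mm above the origin

How it is judged:
By the outcome, as a careful person would: the job done as asked, in the order asked, and still so for the second after the job is handed in, with the robot touching nothing.
It also fails if it takes over 48 s, if anything falls off the work surface, if the arm or the gripper's body presses on something with over 40 N, if the wrist force passes 120 N, or if a joint passes its speed limit or range.

## Working session

There is one attempt and no reset: what is moved stays moved. The work goes in short steps, Python scripts to look and compute and a shell command to move; the robot and the scene stay as the last step left them, time stands still between calls to the robot, and variables do not carry over. Pictures are saved under pics/ and viewed, at most 10 in all, crops included, and the job is handed in when it is done.

```bash
mkdir -p pics; ls
python3 - <<'E'
from station import ctrl, optics
import cv2,numpy as np
for n in("top","side"):
    p,d=optics.get_image(n); cv2.imwrite(f"pics/{n}0.png",p[:,:,::-1]); np.savez(f"pics/{n}0.npz",p=p,d=d)
    print(n,optics.camera_params(n))
print(ctrl.get_obs())
E
```

```text
pics
top {'mtx': array([[382.92771439,   0.        , 277.3672802 ],
       [  0.        , 382.92771439, 204.14747322],
       [  0.        ,   0.        ,   1.        ]]), 'k1': -0.0647093287611006, 'extrinsics': array([[-0.22193934, -0.84203002,  0.4916588 ,  0.1330168 ],
       [-0.97505056,  0.19393129, -0.10801416, -0.19495839],
       [-0.00439686, -0.50336478, -0.86406283,  0.79409518],
       [ 0.        ,  0.        ,  0.        ,  1.        ]])}
side {'mtx': array([[441.85446754,   0.        , 283.8058658 ],
       [  0.        , 441.85446754, 206.63017484],
       [  0.        ,   0.        ,   1.        ]]), 'k1': -0.13002387574883945, 'extrinsics': array([[-0.83845722, -0.24918012,  0.48466356,  0.1125207 ],
       [-0.54495708,  0.38884777, -0.74284534,  0.39990928],
       [-0.00335805, -0.88696487, -0.46182468,  0.4604564 ],
       [ 0.        ,  0.        ,  0.        ,  1.        ]])}
{'t': 0.1, 'q': array([ 1.19900814e+00,  5.32862573e-02,  1.61414468e+00, -8.88653956e-07,
        1.47598482e+00, -1.18979216e-01]), 'dq': array([-4.85420066e-06, -1.59113804e-03, -5.16718541e-03, -9.76238927e-04,
       -1.50005178e-03, -7.31057344e-04]), 'effort': array([ 5.06680317e-05, -3.94898450e+01, -3.71366429e+01, -1.68007459e-04,
        3.84520637e-03,  2.53303051e-05]), 'tool_pos': array([0.15611245, 0.60461698, 0.23019597]), 'tool_rot': array([-3.95998720e-01, -3.11608802e+00,  2.77788489e-03]), 'contact_force': array([-0.38645308, -0.79038812, -0.33564176]), 'wrist_torque': array([-0.01667765, -0.02532351, -0.01561218]), 'grip_force': 0.0, 'opening': 0.0853738879209344}
```

View pics/top0.png

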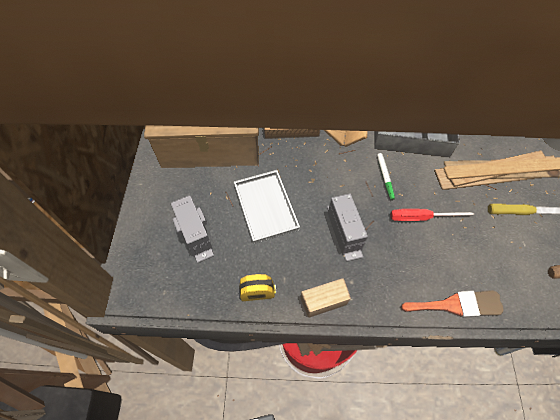

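View pics/side0.png

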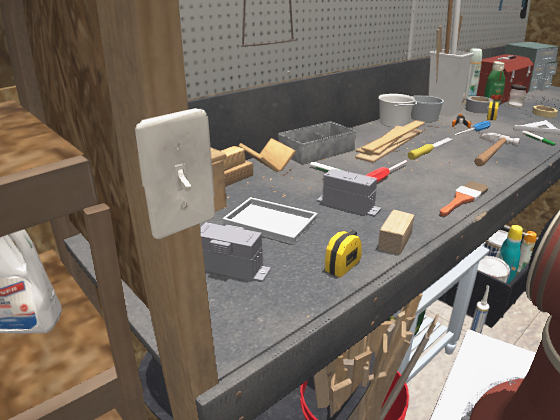

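The top view shows the tabbed box at about (190,222), the tray at (266,205) and the screwed box at (347,222). In the side view, the tabbed box is at (232,248), partly behind a post.

```bash
cat > h.py <<'E'
import numpy as np,cv2
from station import ctrl,optics
def rays(n,uv):
    c=optics.camera_params(n);K=c["mtx"];uv=np.asarray(uv,float).reshape(-1,1,2)
    s=cv2.undistortPoints(uv,K,np.array([c["k1"],0,0,0,0.]))[:,0]
    return c["extrinsics"],np.c_[s,np.ones(len(s))]
def onplane(n,uv,z):
    E,r=rays(n,uv);w=r@E[:3,:3].T;o=E[:3,3];return o+w*((z-o[2])/w[:,2])[:,None]
def cloud(n,d):
    v,u=np.mgrid[:d.shape[0],:d.shape[1]];E,r=rays(n,np.c_[u.ravel(),v.ravel()])
    P=(r*d.reshape(-1,1))@E[:3,:3].T+E[:3,3];P[d.ravel()<=0]=np.nan
    return P.reshape(*d.shape,3)
def rect(P):
    (c,s,a)=cv2.minAreaRect((P[:,:2]*1000).astype(np.float32));return np.round(c,1),np.round(s,1),round(a,1)
E
python3 - <<'E'
from h import *
z=np.load("pics/top0.npz");p,d=z["p"],z["d"];P=cloud("top",d)
b=np.zeros(d.shape,bool);b[190:265,160:222]=1
Z=P[...,2]
print("hist",np.histogram(Z[b],bins=np.arange(-.01,.1,.005)))
for lo,hi in((.066,.08),(.058,.08)):
    m=b&(Z>lo)&(Z<hi);print(m.sum(),np.median(Z[m]),rect(P[m]))
t=np.zeros(d.shape,bool);t[165:245,228:305]=1
m=t&(p.min(2)>120);print("tray",m.sum(),np.median(Z[m]),rect(P[m]),rect(onplane("top",np.argwhere(m)[:,::-1],.01)))
m=t&(Z>.012)&(Z<.03);print("rim",m.sum(),rect(P[m]))
for r in(20,60,100,115):print("beam",P[r,[100,280,450]].round(3).tolist())
print("beside box",P[150,[160,200,250]].round(3).tolist(),P[[240,300],[100,100]].round(3).tolist())
for n,(x0,y0,x1,y1) in dict(a=(155,165,315,275)).items():
    cv2.imwrite("pics/c0.png",cv2.resize(p[y0:y1,x0:x1,::-1],None,fx=5,fy=5,interpolation=cv2.INTER_CUBIC))
E
```

```text
hist (array([   0, 1080, 2037,  119,   21,   17,   22,   23,   21,   23,   22,
         24,   32,   31,   35,  128,  982,   17,    0,    0,    0]), array([-0.01 , -0.005,  0.   ,  0.005,  0.01 ,  0.015,  0.02 ,  0.025,
        0.03 ,  0.035,  0.04 ,  0.045,  0.05 ,  0.055,  0.06 ,  0.065,
        0.07 ,  0.075,  0.08 ,  0.085,  0.09 ,  0.095]))
1116 0.07197634358431165 (array([552.1, -90.5]), array([111.1,  64.8]), 10.9)
1173 0.07190167865924313 (array([551.5, -90.5]), array([110.6,  67.3]), 9.2)
tray 2938 nan (array([ 596.8, -258. ]), array([171.1, 216.2]), 77.3) (array([ 588.7, -265.2]), array([187.2, 213.6]), 78.0)
rim 477 (array([ 582.3, -264.9]), array([168.9, 111.8]), 5.3)
beam [[0.224, -0.172, 0.739], [0.212, -0.213, 0.74], [0.202, -0.251, 0.741]]
beam [[0.226, -0.167, 0.727], [0.213, -0.214, 0.728], [0.201, -0.256, 0.73]]
beam [[0.227, -0.161, 0.712], [0.213, -0.214, 0.714], [0.2, -0.261, 0.716]]
beam [[0.227, -0.159, 0.706], [0.212, -0.213, 0.708], [0.199, -0.262, 0.711]]
beside box [[0.753, -0.044, 0.074], [0.722, -0.139, 0.083], [0.71, -0.255, 0.064]] [[0.531, 0.09, 0.092], [0.426, 0.113, 0.035]]
```

View pics/c0.png

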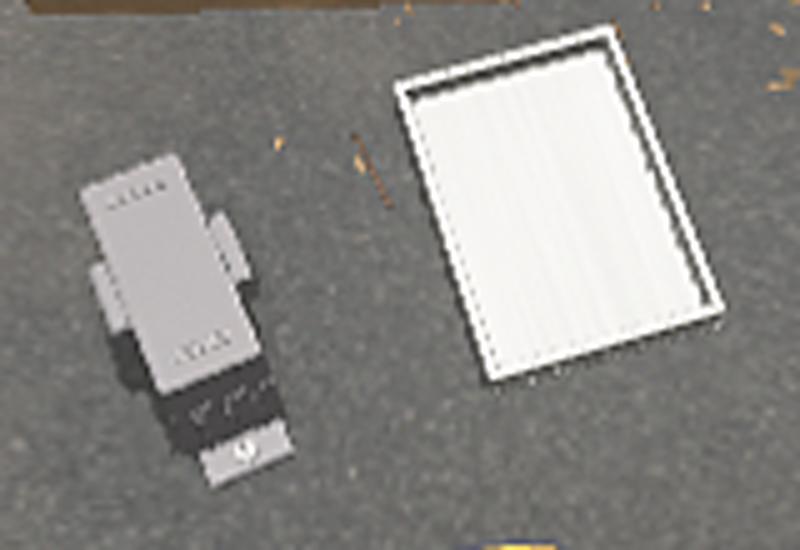

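The crop shows the cover's top, with corners near (80,190), (178,153), (262,352) and (160,393). Its two tabs are at (110,297) and (230,245), and the tray corners are at (397,88), (612,28), (722,310) and (490,380). Next I'll map the obstacles on the way there and measure edges more precisely.

Run:
```python
from h import *
H={}
for n in("top","side"):
    z=np.load(f"pics/{n}0.npz");P=cloud(n,z["d"]).reshape(-1,3);P=P[np.isfinite(P[:,0])]
    for x,y,zz in P:
        H.setdefault((int(np.floor(x/.05)),int(np.floor(y/.05))),[]).append(zz)
print("     "+" ".join(f"{j*5:7d}" for j in range(14,-9,-1)))
for i in range(18,-3,-1):
    print(f"{i*5:4d} "+" ".join((lambda a:f"{min(a)*100:3.0f}/{max(a)*100:3.0f}" if a else "   .   ")(H.get((i,j))) for j in range(14,-9,-1)))
c=np.array([(80,190),(178,153),(262,352),(160,393)])/5+[155,165]-.4
W=onplane("top",c,.072);print(W.round(4),W.mean(0),rect(W))
for a,b in((0,3),(1,2)):
    v=W[a]-W[b];print(np.degrees(np.arctan2(v[1],v[0])))
c=np.array([(397,88),(612,28),(722,310),(490,380)])/5+[155,165]-.4
W=onplane("top",c,.018);print(W.round(4),W.mean(0),rect(W))
for a,b in((0,3),(1,2)):
    v=W[a]-W[b];print(np.degrees(np.arctan2(v[1],v[0])))
z=np.load("pics/side0.npz");P=cloud("side",z["d"])
Z=P[...,2];m=(Z>.069)&(Z<.076)&(abs(P[...,0]-.55)<.09)&(abs(P[...,1]+.09)<.06);print("side cap",m.sum(),rect(P[m]))
```

```text
70      65      60      55      50      45      40      35      30      25      20      15      10       5       0      -5     -10     -15     -20     -25     -30     -35     -40
  90    .       .       .       .       .       .       .       .       .       .       .       .       .     -6/ 28 -58/ 46    .       .       .       .       .       .       .     19/ 20
  85    .       .       .       .       .       .       .       .       .       .       .       .    -46/ 28 -47/ 28 -60/ 46 -23/  2 -39/-38    .       .       .       .       .     17/ 43
  80    .       .       .       .       .       .       .       .       .       .     -6/ -4  10/ 11  -6/ 28 -47/ 28  -6/ 46 -42/  0 -46/-39    .       .       .     -0/  0  -0/  3   7/  7
  75    .    -92/-92 -93/-46    .       .       .       .       .     -6/ -4  -6/ -6  -7/  7  -7/ 13  -6/ 28  -7/ 28 -39/ 46 -49/ 13 -49/ 13  13/ 13  13/ 13    .     -0/ 13  -0/  4  -0/  7
  70    .    -47/-44 -93/-45 -93/-45 -66/-45    .       .       .     -6/ -6  -7/ -6  -7/ -6  -7/ 28  -7/ 28  -6/ 45 -42/ 45 -49/ 13  -0/ 13  -0/ 13  -0/ 13  -0/ 13 
[... 2886 characters left out ...]
     .       .       .       .       .       .       .       .       .       .       .       .       .       .       .       .       .       .       .       .   
[[ 0.6005 -0.057   0.072 ]
 [ 0.6098 -0.1015  0.072 ]
 [ 0.5041 -0.1252  0.072 ]
 [ 0.4948 -0.0813  0.072 ]] [ 0.55231442 -0.09125596  0.072     ] (array([552.3, -91.1]), array([109. ,  45.5]), 12.6)
12.93616723210554
12.63609513829701
[[ 0.6585 -0.203   0.018 ]
 [ 0.6696 -0.3127  0.018 ]
 [ 0.5061 -0.3267  0.018 ]
 [ 0.4955 -0.2174  0.018 ]] [ 0.58242705 -0.2649458   0.018     ] (array([ 582.5, -265.1]), array([165. , 110.3]), 5.1)
5.080403365490413
4.910537901344727
side cap 874 (array([548.1, -91. ]), array([107.8,  61.4]), 18.9)
```

Run:
```python
from h import *
Q=[]
for n in("top","side"):
    z=np.load(f"pics/{n}0.npz");P=cloud(n,z["d"]).reshape(-1,3);Q.append(P[np.isfinite(P[:,0])])
Q=np.vstack(Q);Q=Q[(Q[:,2]>.05)&(Q[:,0]>.12)&(Q[:,0]<.9)&(Q[:,1]>-.02)&(Q[:,1]<.8)]
for lo,hi in((.05,.2),(.2,.35),(.35,.6),(.6,.9)):
    S=Q[(Q[:,2]>=lo)&(Q[:,2]<hi)];print(lo,hi,len(S))
    for x in np.arange(.12,.9,.03):
        s=S[(S[:,0]>=x)&(S[:,0]<x+.03)]
        if len(s):print(f"  x{x:.2f} n{len(s)} y {s[:,1].min():.3f}..{s[:,1].max():.3f}")
o=ctrl.get_obs()
from scipy.spatial.transform import Rotation as R
print(R.from_rotvec(o["tool_rot"]).as_matrix().round(3))
def rot(a):return 0
import math
a=math.radians(12.8)
print("aim R: ty dir = perpendicular to yaw")
```

```text
0.05 0.2 19814
  x0.39 n4601 y 0.112..0.157
  x0.42 n1798 y 0.105..0.155
  x0.45 n4165 y 0.096..0.216
  x0.48 n754 y 0.095..0.138
  x0.51 n590 y 0.087..0.097
  x0.54 n1221 y 0.079..0.099
  x0.57 n1183 y 0.071..0.092
  x0.60 n1040 y 0.063..0.084
  x0.63 n621 y 0.054..0.075
  x0.66 n492 y 0.046..0.067
  x0.69 n423 y 0.038..0.049
  x0.72 n570 y 0.030..0.165
  x0.75 n1619 y 0.023..0.208
  x0.78 n532 y 0.014..0.188
  x0.81 n148 y 0.007..0.026
  x0.84 n54 y 0.003..0.019
  x0.87 n3 y 0.006..0.009
0.2 0.35 37977
  x0.36 n1672 y 0.105..0.146
  x0.39 n8625 y 0.104..0.175
  x0.42 n1930 y 0.104..0.154
  x0.45 n4410 y 0.096..0.208
  x0.48 n1263 y 0.093..0.139
  x0.51 n1046 y 0.087..0.098
  x0.54 n3160 y 0.078..0.172
  x0.57 n5942 y 0.070..0.242
  x0.60 n2297 y 0.062..0.220
  x0.63 n1806 y 0.055..0.205
  x0.66 n1341 y 0.047..0.192
  x0.69 n965 y 0.039..0.178
  x0.72 n723 y 0.035..0.162
  x0.75 n611 y 0.034..0.148
  x0.78 n520 y 0.026..0.135
  x0.81 n456 y 0.018..0.121
  x0.84 n402 y 0.010..0.108
  x0.87 n808 y 0.001..0.092
0.35 0.6 19112
  x0.36 n75 y 0.107..0.123
  x0.39 n6166 y 0.104..0.174
  x0.42 n1966 y 0.105..0.155
  x0.45 n1932 y 0.096..0.147
  x0.48 n875 y 0.094..0.139
  x0.51 n777 y 0.086..0.098
  x0.54 n1413 y 0.079..0.099
  x0.57 n1061 y 0.071..0.187
  x0.60 n702 y 0.070..0.084
  x0.63 n604 y 0.066..0.076
  x0.66 n529 y 0.058..0.068
  x0.69 n474 y 0.050..0.059
  x0.72 n427 y 0.042..0.052
  x0.75 n375 y 0.034..0.044
  x0.78 n344 y 0.026..0.036
  x0.81 n301 y 0.018..0.027
  x0.84 n280 y 0.010..0.020
  x0.87 n811 y 0.002..0.025
0.6 0.9 0
[[-0.968  0.25  -0.001]
 [ 0.25   0.968 -0.002]
 [ 0.    -0.002 -1.   ]]
aim R: ty dir = perpendicular to yaw
```

```bash
python3 -m handwheel '[{"roll":-0.0843},{"roll":-0.0843},{"roll":-0.0844},{"tx":-9,"ty":-30},{"tx":-9,"ty":-30},{"tx":-9,"ty":-30},{"tx":-9,"ty":-30},{"tx":-9,"ty":-30},{"tx":-9,"ty":-30},{"tx":-9,"ty":-30},{"tx":-9,"ty":-30},{}]'
python3 - <<'E'
from h import *
print(ctrl.get_obs()["q"].round(3),ctrl.get_obs()["tool_pos"].round(3))
Q=np.vstack([cloud("side",np.load("pics/side0.npz")["d"]).reshape(-1,3)])
Q=Q[(Q[:,2]>.0)&(Q[:,0]<.42)&(Q[:,1]>.09)&(Q[:,1]<.25)&(Q[:,0]>.3)]
for z in np.arange(0,.5,.04):
    s=Q[(Q[:,2]>z)&(Q[:,2]<z+.04)]
    if len(s)>5:
        i=np.percentile(s[:,0],2);print(round(z,2),len(s),"x2% %.3f"%i,"y",np.percentile(s[:,1],[1,99]).round(3),"rmin %.3f"%np.percentile(np.hypot(s[:,0],s[:,1]),1))
E
```

```text
[ 1.199  0.053  1.614 -0.     1.476 -0.119] [0.156 0.605 0.23 ]$[0]: bad value
Traceback (most recent call last):
ValueError: unsupported format character '%' (0x25) at index 4
```

```bash
python3 -m handwheel '[{"tx":0,"ty":0,"tz":0,"roll":-0.084},{"tx":0,"ty":0,"tz":0,"roll":-0.084},{"tx":0,"ty":0,"tz":0,"roll":-0.085},{"tx":-9,"ty":-30,"tz":0,"roll":0},{"tx":-9,"ty":-30,"tz":0,"roll":0},{"tx":-9,"ty":-30,"tz":0,"roll":0},{"tx":-9,"ty":-30,"tz":0,"roll":0},{"tx":-9,"ty":-30,"tz":0,"roll":0},{"tx":-9,"ty":-30,"tz":0,"roll":0},{"tx":-9,"ty":-30,"tz":0,"roll":0},{"tx":-9,"ty":-30,"tz":0,"roll":0},{"tx":0,"ty":0,"tz":0,"roll":0}]'
python3 - <<'E'
from h import *
print(ctrl.get_obs()["q"].round(3),ctrl.get_obs()["tool_pos"].round(3))
Q=cloud("side",np.load("pics/side0.npz")["d"]).reshape(-1,3)
Q=Q[(Q[:,2]>.0)&(Q[:,0]<.42)&(Q[:,1]>.09)&(Q[:,1]<.25)&(Q[:,0]>.3)]
for z in np.arange(0,.5,.04):
    s=Q[(Q[:,2]>z)&(Q[:,2]<z+.04)]
    if len(s)>5:print(round(z,2),len(s),"x2pc",np.percentile(s[:,0],2).round(3),"y",np.percentile(s[:,1],[1,99]).round(3),"rmin",np.percentile(np.hypot(s[:,0],s[:,1]),1).round(3))
E
```

```text
t: 1.1
tool_pos: [0.2291, 0.3616, 0.2306]
tool_rot: [0.006, 3.141, -0.003]
contact_force: [0.1, -0.7, -0.7]
opening: 0.0852
grip_force: 0.0
[ 8.330e-01 -4.490e-01  2.047e+00 -2.000e-03  1.545e+00 -7.340e-01] [0.229 0.362 0.231]
0.0 731 x2pc 0.394 y [0.102 0.157] rmin 0.406
0.04 790 x2pc 0.398 y [0.12  0.157] rmin 0.416
0.08 888 x2pc 0.399 y [0.12  0.157] rmin 0.417
0.12 1021 x2pc 0.399 y [0.119 0.157] rmin 0.417
0.16 1151 x2pc 0.399 y [0.12  0.156] rmin 0.416
0.2 1242 x2pc 0.399 y [0.119 0.157] rmin 0.416
0.24 2211 x2pc 0.387 y [0.108 0.173] rmin 0.401
0.28 2850 x2pc 0.386 y [0.107 0.174] rmin 0.401
0.32 3248 x2pc 0.387 y [0.108 0.173] rmin 0.402
0.36 2151 x2pc 0.399 y [0.12  0.157] rmin 0.417
0.4 2383 x2pc 0.399 y [0.12  0.157] rmin 0.417
0.44 731 x2pc 0.399 y [0.12  0.157] rmin 0.417
```

```bash
python3 -m handwheel '[{"tx":-14,"ty":-27,"tz":0,"roll":0},{"tx":-14,"ty":-27,"tz":0,"roll":0},{"tx":-14,"ty":-27,"tz":0,"roll":0},{"tx":-14,"ty":-27,"tz":0,"roll":0},{"tx":-14,"ty":-27,"tz":0,"roll":0},{"tx":-14,"ty":-27,"tz":0,"roll":0},{"tx":0,"ty":-25,"tz":0,"roll":0},{"tx":0,"ty":0,"tz":0,"roll":0}]' 
python3 -c "
from h import *
print(ctrl.get_obs()['q'].round(3),ctrl.get_obs()['tool_pos'].round(4))"
```

```text
t: 1.77
tool_pos: [0.3129, 0.1755, 0.231]
tool_rot: [-0.008, -3.142, 0.002]
contact_force: [-1.3, 0.4, -0.1]
opening: 0.0853
grip_force: 0.0
[ 3.040e-01 -6.640e-01  2.182e+00 -1.000e-03  1.624e+00 -1.262e+00] [0.3129 0.1755 0.231 ]
```

```bash
python3 -m handwheel '[{"tx":0,"ty":-25,"tz":0,"roll":0},{"tx":0,"ty":-25,"tz":0,"roll":0},{"tx":0,"ty":-25,"tz":0,"roll":0},{"tx":0,"ty":-25,"tz":0,"roll":0},{"tx":0,"ty":-25,"tz":0,"roll":0},{"tx":-5,"ty":-25,"tz":0,"roll":0},{"tx":-15,"ty":-25,"tz":0,"roll":0},{"tx":-25,"ty":-20,"tz":0,"roll":0},{"tx":0,"ty":0,"tz":0,"roll":0}]' 
python3 -c "
from h import *
print(ctrl.get_obs()['q'].round(3),ctrl.get_obs()['tool_pos'].round(4))"
```

```text
t: 2.52
tool_pos: [0.3595, -0.0189, 0.2303]
tool_rot: [-0.006, -3.14, -0.0]
contact_force: [0.0, 0.8, -0.8]
opening: 0.0859
grip_force: 0.0
[-0.26  -0.659  2.18  -0.     1.622 -1.827] [ 0.3595 -0.0189  0.2303]
```

```bash
python3 -m handwheel '[{"tx":-27.5,"ty":-10.3,"tz":8,"roll":0},{"tx":-27.5,"ty":-10.3,"tz":8,"roll":0},{"tx":-27.5,"ty":-10.3,"tz":8,"roll":0},{"tx":-27.5,"ty":-10.3,"tz":8,"roll":0},{"tx":-27.5,"ty":-10.3,"tz":8,"roll":0},{"tx":-27.5,"ty":-10.3,"tz":8,"roll":0},{"tx":-27.5,"ty":-10.3,"tz":8,"roll":0},{"tx":0,"ty":0,"tz":10,"roll":-0.112},{"tx":0,"ty":0,"tz":10,"roll":-0.112},{"tx":0,"ty":0,"tz":0,"roll":0},{"tx":0,"ty":0,"tz":0,"roll":0}]'
python3 - <<'E'
from h import *
import math
from scipy.spatial.transform import Rotation as R
o=ctrl.get_obs();M=R.from_rotvec(o["tool_rot"]).as_matrix()
print(o["q"].round(3),o["tool_pos"].round(4),"yaw y",math.degrees(math.atan2(M[1,1],M[0,1])))
d=np.array([.5523,-.0912,.040])-o["tool_pos"];print("to go mm",(M.T@d*1000).round(1))
ims=[]
for n in("top","side"):
    p,dd=optics.get_image(n);np.savez(f"pics/{n}1.npz",p=p,d=dd);ims.append(p)
cv2.imwrite("pics/m1.png",np.hstack([cv2.resize(ims[0][160:300,140:340],(400,280)),cv2.resize(ims[1][140:340,130:415],(400,280))])[:,:,::-1])
E
```

```text
t: 3.43
tool_pos: [0.5496, -0.0877, 0.1542]
tool_rot: [0.348, -3.12, -0.002]
contact_force: [1.1, -0.1, 0.3]
opening: 0.0854
grip_force: 0.0
[-0.292 -0.048  1.846  0.     1.347 -2.085] [ 0.5496 -0.0877  0.1542] yaw y 102.73875266331054
to go mm [ -2.1  -4.2 114.2]
```

View pics/m1.png

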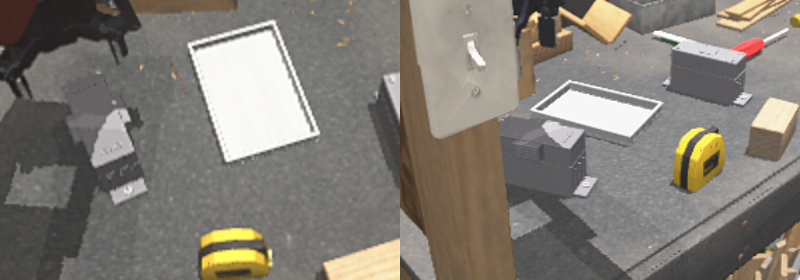

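The left half shows the open fingers above the box, with the cover shaded at about (105,130). The tray is clear and unmoved. I'll descend with the lateral correction.

```bash
python3 -m handwheel '[{"tx":-2,"ty":-4,"tz":20,"roll":0},{"tx":0,"ty":0,"tz":20,"roll":0},{"tx":0,"ty":0,"tz":20,"roll":0},{"tx":0,"ty":0,"tz":15,"roll":0},{"tx":0,"ty":0,"tz":0,"roll":0},{"tx":0,"ty":0,"tz":0,"roll":0}]'
python3 - <<'E'
from h import *
from scipy.spatial.transform import Rotation as R
o=ctrl.get_obs();M=R.from_rotvec(o["tool_rot"]).as_matrix()
d=np.array([.5523,-.0912,.040])-o["tool_pos"];print("to go mm",(M.T@d*1000).round(1))
E
```

```text
t: 4.03
tool_pos: [0.5526, -0.0921, 0.0806]
tool_rot: [0.35, -3.122, -0.0]
contact_force: [0.6, 0.7, 0.3]
opening: 0.0852
grip_force: 0.0
to go mm [ 0.1  0.9 40.6]
```

Now I'll descend and close gently to squeeze the tabs.

```bash
python3 -m handwheel '[{"tx":0,"ty":1,"tz":14,"roll":0},{"tx":0,"ty":0,"tz":14,"roll":0},{"tx":0,"ty":0,"tz":12,"roll":0},{"tx":0,"ty":0,"tz":0,"roll":0},{"tx":0,"ty":0,"tz":0,"roll":0}]' ; python3 -m handwheel '[{"tx":0,"ty":0,"tz":0,"roll":0},{"tx":0,"ty":0,"tz":0,"roll":0},{"tx":0,"ty":0,"tz":0,"roll":0},{"tx":0,"ty":0,"tz":0,"roll":0},{"tx":0,"ty":0,"tz":0,"roll":0},{"tx":0,"ty":0,"tz":0,"roll":0}]' 40 35;  python3 -m handwheel '[{"tx":0,"ty":0,"tz":0,"roll":0},{"tx":0,"ty":0,"tz":0,"roll":0},{"tx":0,"ty":0,"tz":0,"roll":0},{"tx":0,"ty":0,"tz":0,"roll":0},{"tx":0,"ty":0,"tz":0,"roll":0},{"tx":0,"ty":0,"tz":0,"roll":0}]'
```

```text
t: 4.45
tool_pos: [0.5527, -0.0914, 0.0408]
tool_rot: [-0.351, 3.122, -0.0]
contact_force: [-0.4, 0.7, -0.1]
opening: 0.0854
grip_force: 0.0
t: 4.95
tool_pos: [0.5544, -0.0919, 0.0434]
tool_rot: [-0.351, 3.118, -0.002]
contact_force: [-2.9, 0.2, 9.4]
opening: 0.046
grip_force: 37.6
t: 5.45
tool_pos: [0.5544, -0.0919, 0.0433]
tool_rot: [-0.351, 3.119, -0.002]
contact_force: [-2.6, 0.1, 9.2]
opening: 0.0462
grip_force: 37.6
```

```bash
python3 -m handwheel '[{"tx":0,"ty":0,"tz":-3,"roll":0},{"tx":0,"ty":0,"tz":-3,"roll":0},{"tx":0,"ty":0,"tz":-3,"roll":0},{"tx":0,"ty":0,"tz":-3,"roll":0},{"tx":0,"ty":0,"tz":0,"roll":0}]' ; python3 -m handwheel '[{"tx":0,"ty":0,"tz":-5,"roll":0},{"tx":0,"ty":0,"tz":-5,"roll":0},{"tx":0,"ty":0,"tz":-5,"roll":0},{"tx":0,"ty":0,"tz":-5,"roll":0},{"tx":0,"ty":0,"tz":-5,"roll":0},{"tx":0,"ty":0,"tz":-5,"roll":0},{"tx":0,"ty":0,"tz":-5,"roll":0},{"tx":0,"ty":0,"tz":-5,"roll":0},{"tx":0,"ty":0,"tz":-5,"roll":0},{"tx":0,"ty":0,"tz":-5,"roll":0},{"tx":0,"ty":0,"tz":0,"roll":0}]'
python3 - <<'E'
from h import *
ims=[]
for n in("top","side"):
    p,dd=optics.get_image(n);np.savez(f"pics/{n}2.npz",p=p,d=dd);ims.append(p)
cv2.imwrite("pics/m2.png",np.hstack([cv2.resize(ims[0][160:300,140:340],(400,280)),cv2.resize(ims[1][140:340,130:415],(400,280))])[:,:,::-1])
E
```

```text
t: 5.87
tool_pos: [0.5529, -0.0914, 0.053]
tool_rot: [-0.351, 3.121, -0.001]
contact_force: [1.7, 0.9, 0.2]
opening: 0.0454
grip_force: 36.8
t: 6.78
tool_pos: [0.5534, -0.0916, 0.1038]
tool_rot: [-0.351, 3.12, -0.001]
contact_force: [0.5, -0.4, -1.3]
opening: 0.0459
grip_force: 36.8
```

View pics/m2.png

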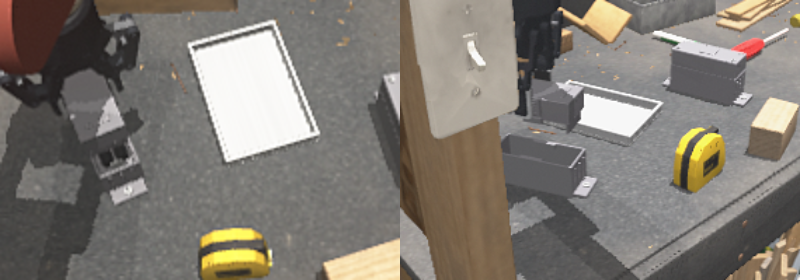

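The cover is off: the open box shows at (115,160), and the cover hangs level in the fingers. I'll measure the cover's height and pose in the grip, and check the tray.

Run:
```python
from h import *
from scipy.spatial.transform import Rotation as R
o=ctrl.get_obs();M=R.from_rotvec(o["tool_rot"]).as_matrix();T=o["tool_pos"];print(T.round(4))
for n in("top","side"):
    z=np.load(f"pics/{n}2.npz");P=cloud(n,z["d"]).reshape(-1,3);p=z["p"].reshape(-1,3).astype(int)
    L=(P-T)@M*1000   # tool frame mm
    grey=(p.max(1)-p.min(1)<25)&(p.max(1)>70)
    m=grey&(abs(L[:,0])<65)&(abs(L[:,1])<36)&(L[:,2]<30)&(L[:,2]>-45)
    q=L[m];h,e=np.histogram(q[:,2],bins=np.arange(-45,31,3));print(n,dict(zip(e.astype(int).tolist(),h.tolist())))
    t=q[(q[:,2]<-20)&(q[:,2]>-36)]
    if len(t)>30:
        k=np.median(t[:,2]);t=t[abs(t[:,2]-k)<3];A=np.c_[t[:,:2],np.ones(len(t))];c=np.linalg.lstsq(A,t[:,2],rcond=None)[0]
        print(len(t),"top z",k.round(1),"tilt",c.round(4),"x",np.percentile(t[:,0],[1,99]).round(1),"y",np.percentile(t[:,1],[1,99]).round(1))
    if n=="top":
        Q=P.reshape(420,560,3);t=np.zeros((420,560),bool);t[165:245,228:305]=1
        mm=t&(Q[...,2]>.012)&(Q[...,2]<.03);print("rim",rect(Q[mm]))
d=np.array([.5825,-.265,0])-T;print("tray to go, tool axes",(M.T@d*1000).round(1))
```

```text
[ 0.5527 -0.0915  0.1026]
top {-45: 1, -42: 7, -39: 0, -36: 9, -33: 348, -30: 398, -27: 13, -24: 16, -21: 14, -18: 15, -15: 16, -12: 18, -9: 8, -6: 6, -3: 1, 0: 0, 3: 0, 6: 1, 9: 4, 12: 1, 15: 0, 18: 0, 21: 0, 24: 0, 27: 0}
749 top z -29.9 tilt [-3.00000e-04 -7.30000e-03 -2.99189e+01] x [-19.8  55.6] y [-21.4  23.9]
rim (array([ 582.7, -264.8]), array([169., 112.]), 5.3)
side {-45: 0, -42: 4, -39: 12, -36: 15, -33: 11, -30: 450, -27: 89, -24: 66, -21: 69, -18: 69, -15: 68, -12: 61, -9: 68, -6: 70, -3: 45, 0: 3, 3: 12, 6: 37, 9: 33, 12: 31, 15: 2, 18: 0, 21: 0, 24: 0, 27: 0}
525 top z -27.7 tilt [ 4.70000e-03  8.20000e-03 -2.78616e+01] x [-6.9 57.6] y [-22.6  29.4]
tray to go, tool axes [   9.6 -175.8  102.7]
```

```bash
python3 -m handwheel '[{"tx":1,"ty":-10,"tz":0,"roll":0},{"tx":1,"ty":-20,"tz":0,"roll":0},{"tx":1,"ty":-25,"tz":0,"roll":0},{"tx":1,"ty":-25,"tz":0,"roll":0},{"tx":1,"ty":-25,"tz":0,"roll":0},{"tx":1,"ty":-25,"tz":0,"roll":0},{"tx":1,"ty":-25,"tz":0,"roll":0},{"tx":1.5,"ty":-15,"tz":0,"roll":0},{"tx":1,"ty":-6,"tz":0,"roll":0.045},{"tx":0,"ty":0,"tz":0,"roll":0.045},{"tx":0,"ty":0,"tz":0,"roll":0.045},{"tx":0,"ty":0,"tz":0,"roll":0}]'; python3 -m handwheel '[{"tx":0,"ty":0,"tz":15,"roll":0},{"tx":0,"ty":0,"tz":15,"roll":0},{"tx":0,"ty":0,"tz":10,"roll":0},{"tx":0,"ty":0,"tz":0,"roll":0},{"tx":0,"ty":0,"tz":0,"roll":0}]'
python3 - <<'E'
from h import *
from scipy.spatial.transform import Rotation as R
o=ctrl.get_obs();M=R.from_rotvec(o["tool_rot"]).as_matrix();T=o["tool_pos"]
print("yaw",np.degrees(np.arctan2(M[1,1],M[0,1])),"to go",(M.T@(np.array([.5825,-.265,.017])-T)*1000).round(1))
E
```

```text
t: 7.88
tool_pos: [0.582, -0.2654, 0.1017]
tool_rot: [0.138, -3.138, -0.001]
contact_force: [0.4, 0.8, -2.1]
opening: 0.0461
grip_force: 36.8
t: 8.3
tool_pos: [0.5811, -0.2642, 0.0599]
tool_rot: [0.141, -3.135, -0.004]
contact_force: [-0.2, -0.1, -0.5]
opening: 0.0459
grip_force: 36.8
yaw 95.14261536387954 to go [-1.4 -1.  42.9]
```

```bash
python3 -m handwheel '[{"tx":-1,"ty":-1,"tz":12,"roll":0},{"tx":0,"ty":0,"tz":12,"roll":0},{"tx":0,"ty":0,"tz":9,"roll":0},{"tx":0,"ty":0,"tz":5,"roll":0},{"tx":0,"ty":0,"tz":0,"roll":0},{"tx":0,"ty":0,"tz":0,"roll":0},{"tx":0,"ty":0,"tz":0,"roll":0}]'; python3 -m handwheel '[{"tx":0,"ty":0,"tz":1,"roll":0},{"tx":0,"ty":0,"tz":1,"roll":0},{"tx":0,"ty":0,"tz":0,"roll":0},{"tx":0,"ty":0,"tz":0,"roll":0}]';python3 -m handwheel '[{"tx":0,"ty":0,"tz":1,"roll":0},{"tx":0,"ty":0,"tz":0,"roll":0},{"tx":0,"ty":0,"tz":0,"roll":0}]'
```

```text
t: 8.88
tool_pos: [0.5839, -0.2662, 0.0247]
tool_rot: [-0.14, 3.138, -0.001]
contact_force: [-0.5, -0.5, -0.0]
opening: 0.0454
grip_force: 36.8
t: 9.22
tool_pos: [0.5836, -0.2661, 0.0225]
tool_rot: [-0.14, 3.138, -0.0]
contact_force: [-0.6, -0.3, -2.2]
opening: 0.0461
grip_force: 36.8
t: 9.47
tool_pos: [0.5835, -0.266, 0.0212]
tool_rot: [0.14, -3.138, -0.0]
contact_force: [0.0, -0.3, -1.2]
opening: 0.0461
grip_force: 36.8
```

```bash
python3 -m handwheel '[{"tx":0,"ty":0,"tz":1,"roll":0},{"tx":0,"ty":0,"tz":1,"roll":0},{"tx":0,"ty":0,"tz":0,"roll":0},{"tx":0,"ty":0,"tz":0,"roll":0}]'; python3 -m handwheel '[{"tx":0,"ty":0,"tz":1,"roll":0},{"tx":0,"ty":0,"tz":0,"roll":0},{"tx":0,"ty":0,"tz":0,"roll":0}]';python3 -m handwheel '[{"tx":0,"ty":0,"tz":1,"roll":0},{"tx":0,"ty":0,"tz":0,"roll":0},{"tx":0,"ty":0,"tz":0,"roll":0}]'; python3 -m handwheel '[{"tx":0,"ty":0,"tz":1,"roll":0},{"tx":0,"ty":0,"tz":0,"roll":0},{"tx":0,"ty":0,"tz":0,"roll":0}]' | grep -E "pos|force"
```

```text
t: 9.8
tool_pos: [0.5834, -0.2659, 0.0191]
tool_rot: [0.14, -3.138, -0.0]
contact_force: [-0.6, -0.1, -1.5]
opening: 0.0461
grip_force: 36.8
t: 10.05
tool_pos: [0.5835, -0.266, 0.0182]
tool_rot: [0.14, -3.138, -0.0]
contact_force: [-0.1, 0.2, -1.1]
opening: 0.0458
grip_force: 36.8
t: 10.3
tool_pos: [0.5837, -0.2661, 0.0176]
tool_rot: [-0.14, 3.138, -0.001]
contact_force: [-0.2, 0.5, 0.3]
opening: 0.0455
grip_force: 37.2
tool_pos: [0.5838, -0.2662, 0.0175]
contact_force: [-2.8, 0.7, 5.1]
grip_force: 38.6
```

Contact came at the predicted height. Now I'll release within the tray's width.

```bash
python3 -m handwheel '[{"tx":0,"ty":0,"tz":0,"roll":0},{"tx":0,"ty":0,"tz":0,"roll":0},{"tx":0,"ty":0,"tz":0,"roll":0},{"tx":0,"ty":0,"tz":0,"roll":0}]' 69 20
python3 - <<'E'
from h import *
ims=[]
for n in("top","side"):
    p,dd=optics.get_image(n);np.savez(f"pics/{n}3.npz",p=p,d=dd);ims.append(p)
cv2.imwrite("pics/m3.png",np.hstack([cv2.resize(ims[0][160:300,200:360],(400,350)),cv2.resize(ims[1][160:285,200:345],(400,350))])[:,:,::-1])
E
```

```text
t: 10.88
tool_pos: [0.5835, -0.266, 0.0162]
tool_rot: [-0.14, 3.138, 0.0]
contact_force: [-1.0, 0.3, -0.6]
opening: 0.0693
grip_force: 0.0
```

View pics/m3.png

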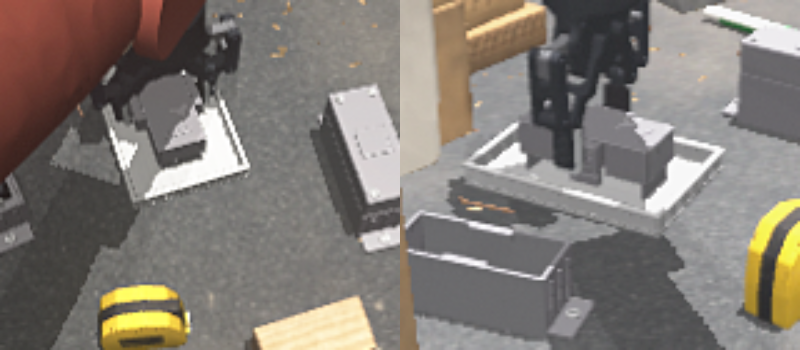

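The cover stands level in the tray, with the fingers open inside the tray rim (side view about (565,150)) and no grip force left. I'll lift straight off.

```bash
python3 -m handwheel '[{"tx":0,"ty":0,"tz":-4,"roll":0},{"tx":0,"ty":0,"tz":-6,"roll":0},{"tx":0,"ty":0,"tz":-8,"roll":0},{"tx":0,"ty":0,"tz":-10,"roll":0},{"tx":0,"ty":0,"tz":-15,"roll":0},{"tx":0,"ty":0,"tz":-15,"roll":0},{"tx":0,"ty":0,"tz":-20,"roll":0},{"tx":0,"ty":0,"tz":-20,"roll":0},{"tx":0,"ty":0,"tz":-20,"roll":0},{"tx":0,"ty":0,"tz":-20,"roll":0},{"tx":0,"ty":0,"tz":0,"roll":0}]'; python3 -m handwheel '[{"tx":20,"ty":0,"tz":0,"roll":0},{"tx":25,"ty":0,"tz":0,"roll":0},{"tx":25,"ty":0,"tz":0,"roll":0},{"tx":25,"ty":0,"tz":0,"roll":0},{"tx":25,"ty":0,"tz":0,"roll":0},{"tx":0,"ty":0,"tz":0,"roll":0},{"tx":0,"ty":0,"tz":0,"roll":0}]'
python3 - <<'E'
from h import *
ims=[]
for n in("top","side"):
    p,dd=optics.get_image(n);ims.append(p);P=cloud(n,dd);Z=P[...,2]
    m=(Z>.043)&(Z<.049)&(abs(P[...,0]-.583)<.09)&(abs(P[...,1]+.265)<.06);
    if m.sum()>20:
        t=P[m];print(n,m.sum(),rect(t),np.median(t[:,2]),np.linalg.lstsq(np.c_[t[:,:2],np.ones(len(t))],t[:,2],rcond=None)[0].round(4))
cv2.imwrite("pics/m4.png",np.hstack([cv2.resize(ims[0][140:300,160:343],(400,350)),cv2.resize(ims[1][160:285,200:345],(400,350))])[:,:,::-1])
E
```

```text
t: 11.9
tool_pos: [0.5865, -0.2677, 0.1621]
tool_rot: [-0.14, 3.129, -0.01]
contact_force: [1.3, -1.3, 1.1]
opening: 0.0691
grip_force: 0.0
t: 12.48
tool_pos: [0.4634, -0.2768, 0.1546]
tool_rot: [-0.138, 3.138, -0.001]
contact_force: [1.3, 0.0, -0.3]
opening: 0.0691
grip_force: 0.0
side 585 (array([ 580.5, -263.8]), array([110.9,  62.1]), 4.8) 0.04478095775077301 [-0.0012 -0.0037  0.0445]
```

View pics/m4.png

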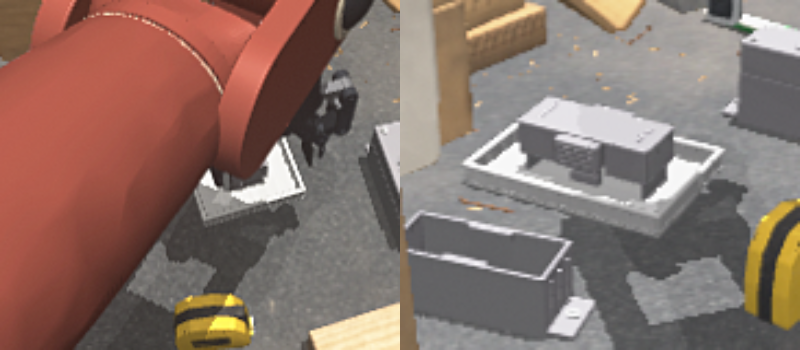

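The side view shows the cover the right way up, flat and centred in the tray (side-view panel about (595,135)). The box is open at (490,260) and the robot is clear of everything.

```bash
python3 -c "
from station import ctrl
print(ctrl.finish_job())"
```

```text
the job is handed in; nothing more can be done
None
```

The battery box is open: its cover was unclipped, lifted straight off and set down flat, right way up, in the parts tray. The job was handed in at about 12.6 s of the 48 s allowed, with the robot clear of everything.

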